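# Weigh the fullest sample tin on the beam balance

### The arm

A 6-joint arm with a two-finger parallel gripper is mounted at the origin on the work surface. World frame = base frame: x ahead of the robot, y to its left, z up, the work surface at z = 0. Lengths are in m, angles in degrees, forces in N, time in s.
With the tool pointing down it reaches from about 0.4 to 0.825 m from the base axis. Payload 7 kg.
Tool frame: the origin (TCP) lies between the finger pads; the fingertips stand 19 mm ahead of it and the grasp point (between the pads) is the TCP; x points along the fingers, y is the direction in which the jaws open and shut, and the axes are right-handed (so a half turn about x gives the same grasp; the last joint's range is limited). The gripper opens to 88 mm and grips with 3 to 60 N. Pads are 19 mm wide; open, the fingers measure 130 mm over their backs; the gripper's body (78 mm by 193 mm) begins 47 mm behind the grasp point.
Start: joints at [-46.633, 20.546, 0.682, 0, -70.136, -16.507], TCP at [0.305, -0.602, 0.246] pointing down, gripper open.
Joint ranges: [-176.03, 176.03], [-82.01, 121.73], [-58.28, 71.71], [-173.87, 95.51], [-174.79, -0.11], [-173.66, 173.66]. Speed limits (degrees/s): [136.94, 136.94, 172.46, 180, 180, 180].

### API

Orientations are given as [roll, pitch, yaw] about the fixed x, y, z axes, in that order (R = Rz(yaw) Ry(pitch) Rx(roll)).
In Python, from plant import * gives the robot as it stands.
- The arm moves only by the tool step_arm, never from a script. Its argument "steps" is a list of rows, each a list of 2 entries, a list of its own where there are three numbers: the shift along the tool's x, y, z in units of 0.02 m (1.0 is 0.02 m), then the turn about the tool's x in units of 6 degrees (1.0 is 6 degrees). A call has 1 to 20 rows; each row shifts and turns the commanded pose from where the row before left it, along the tool's axes as they then stand; what a row does not reach is not made up. A row lasts 1/12 s, in which the tool goes at most 41.7 mm and 7.16 degrees, less where a joint would pass 70% of its speed; a pose out of reach is approached as far as the arm can. A call with a number of a shift or a turn outside -1 to 1 is refused whole. A call with a gripper value outside its range is refused whole. "fingers" is the closure, from 0 (fully open) to 1 (shut), set as the call begins (left out, the last holds). The fingers move at their own pace and stop on an object; "grip_force" is the grip in N (left out, the last holds). Time passes only in rows, so rows that do not move let the fingers close. It gives the time, the measured TCP pose, the force and the opening at its end, in the units of the state.
- get_state(): the state, without advancing time (a new reading comes with each control period).
- capture(name): name is "scene" or "top" or "wrist"; returns the picture (384x512x3 uint8, blue, green, red); there is no depth.
- camera_model(name): a dict with "intrinsics" (3x3 intrinsics, pixels), "rvec" (rotation vector, rad) and "tvec" (3), from world to camera coordinates, as OpenCV has them. Camera axes: x right, y down, z forward; pixel columns grow to the right and rows downward; lengths in m; the calibration is good to about 2 mm. A picture is of the moment at which its call begins: read the wrist's pose just before it. camera_model takes no time and is no camera call; for the wrist camera it gives the pose at the moment of the call.
- close_job(): hands the job in, once; it reports no verdict.
The state is a dict: "time_s": time; "joints": joint angles; "qd": joint speeds; "joint_torque": joint torques, N m; "tcp_pos": TCP position; "eef_rot": TCP orientation; "contact_force": force on the tool from outside, world axes, zero at the start; "moment": the same for the moment, N m; "gripper_width": finger opening in m.
Only numpy, scipy, OpenCV 4.12 (cv2) and the standard library are available. Lean on these libraries where they do the work, as an engineer would, in place of code of your own. Each camera call takes 0.05 s, during which the arm holds its last target.

### The job

Three closed sample tins look alike, but one is clearly heavier than the others. Find it by its weight, stand it on the pan of the beam balance, then slide the counterweight along the beam until the beam rests level. Leave the two lighter tins standing on the bench, keep all tins upright and do not disturb the other things.

Things in the scene. Friction and masses are not known exactly. Their poses are not given: they have to be found in the camera images.
- balance: Fixed beam balance, grey base 96 x 450 x 16 mm. Origin on the bench under the beam's pivot, z up, y along the level beam to the pan, counterweight on the -y side. Two pivot cheeks at the origin, 48 mm over all in x, 36 in y, top 109 mm above the bench; pivot at 95 mm. Index stand 12 x 10 mm, 140 mm high, at x -30, y -247 mm: the beam's tip is level at its black mark, at pivot height.
- beam (a joint): Tilt of the beam (rad): 0 level, positive = pan up, counterweight side down; stops at -0.1 and 0.1 (tip, 250 mm from the pivot, 25 mm off). Damped, at rest after about a second. A weak spring makes the tilt follow the imbalance: near level, moving the counterweight 6 mm outward changes it by about +0.04. Pushing the counterweight tilts the beam too, so judge it untouched.
- pan: Round flat steel pan, 124 mm diameter, 5 mm thick, without a rim, carried on the beam 150 mm from the pivot. A linkage keeps it horizontal, so where on it the load stands does not matter. Origin on its bearing on the beam, 23 mm below the top face.
- pan_top (a point): Centre of the pan's top face; 118 mm above the bench when the beam is level, 103 mm at the lower stop, 133 mm at the upper. Starts high (empty); a tin's weight carries it down.
- poise (a joint): Place of the sliding counterweight on the beam (m): 0 at its inner stop, its middle then 50 mm from the pivot; grows outward, away from the pan, to 0.165. It weighs 0.6 kg, balances the empty pan at about 0 and a load of M kg at about 0.25 * M (0.11 to 0.13 for the heavy tin, 0.06 to 0.075 for a light one). It stays where left; about 2 N slides it.
- weight_post (a point): The counterweight is a dark steel block 42 x 36 x 45 mm straddling the beam, with an upright round post on top, 18 mm diameter, 62 mm tall, by which it can be pushed from either side. This point is on the post's axis, 30 mm above the block's top and 32 mm below the post's top, 55 mm above the beam's middle line.
- tin_a_mid (a point): Closed square metal tin, 60 x 60 mm, 75 mm high (lid rim 62 mm wide); all three look alike. This point is its centre, 37.5 mm above its underside; z up, x and y square to its sides. Any one of the three weighs 0.44 to 0.52 kg with its contents, the other two 0.24 to 0.30 kg each; only weight tells them apart.
- tin_b_mid (a point): Closed square metal tin, 60 x 60 mm, 75 mm high (lid rim 62 mm wide); all three look alike. This point is its centre, 37.5 mm above its underside; z up, x and y square to its sides. Any one of the three weighs 0.44 to 0.52 kg with its contents, the other two 0.24 to 0.30 kg each; only weight tells them apart.
- tin_c_mid (a point): Closed square metal tin, 60 x 60 mm, 75 mm high (lid rim 62 mm wide); all three look alike. This point is its centre, 37.5 mm above its underside; z up, x and y square to its sides. Any one of the three weighs 0.44 to 0.52 kg with its contents, the other two 0.24 to 0.30 kg each; only weight tells them apart.
- foam_tray: Bystander: white open tray 160 x 200 x 60 mm on the left of the bench; origin under its centre.
- reagent: Bystander: amber bottle, 60 mm diameter, 130 mm tall, on the right; origin under its centre.
- slide_box: Bystander: flat wooden box 100 x 80 x 35 mm on the right; origin under its centre.
Mind the look-alikes: they are no part of the job. What is shaped like the part that bears tin_b_mid but purple is not meant. What is shaped like the part that bears tin_a_mid but red is not meant.

How it is judged (in metres and radians):
On the way, in this order (a step that is already met when the one before it is completed fails the run):
1. the heavy tin stands on the pan, let go, with the beam down on the pan side (((contact force between tin_a and pan above 3.7 N and angle between tin_a_mid's own z axis and vertical below 0.15 rad and height (world z) of each of tin_b_mid, tin_c_mid below 0.05 m and angle between each of tin_b_mid, tin_c_mid's own z axis and vertical below 0.1 rad) or (contact force between tin_b and pan above 3.7 N and angle between tin_b_mid's own z axis and vertical below 0.15 rad and height (world z) of each of tin_a_mid, tin_c_mid below 0.05 m and angle between each of tin_a_mid, tin_c_mid's own z axis and vertical below 0.1 rad) or (contact force between tin_c and pan above 3.7 N and angle between tin_c_mid's own z axis and vertical below 0.15 rad and height (world z) of each of tin_a_mid, tin_b_mid below 0.05 m and angle between each of tin_a_mid, tin_b_mid's own z axis and vertical below 0.1 rad)) and contact force between the fingers and anything else below 0.1 N and value of joint beam below -0.05 rad), for 0.3 s.
2. the counterweight has been slid so that the beam rests level, untouched (((contact force between tin_a and pan above 3.7 N and angle between tin_a_mid's own z axis and vertical below 0.15 rad and height (world z) of each of tin_b_mid, tin_c_mid below 0.05 m and angle between each of tin_b_mid, tin_c_mid's own z axis and vertical below 0.1 rad) or (contact force between tin_b and pan above 3.7 N and angle between tin_b_mid's own z axis and vertical below 0.15 rad and height (world z) of each of tin_a_mid, tin_c_mid below 0.05 m and angle between each of tin_a_mid, tin_c_mid's own z axis and vertical below 0.1 rad) or (contact force between tin_c and pan above 3.7 N and angle between tin_c_mid's own z axis and vertical below 0.15 rad and height (world z) of each of tin_a_mid, tin_b_mid below 0.05 m and angle between each of tin_a_mid, tin_b_mid's own z axis and vertical below 0.1 rad)) and value of joint beam between -0.03 and 0.03 rad and contact force between each of the arm, the fingers and anything else below 0.1 N), for 0.5 s.
At the end, for the whole second after the job is handed in: the heavy tin stands upright on the pan (pressing with more than 3.7 N, which no light tin does), the beam rests within 0.03 rad of level, and both light tins stand upright on the bench (((contact force between tin_a and pan above 3.7 N and angle between tin_a_mid's own z axis and vertical below 0.15 rad and height (world z) of each of tin_b_mid, tin_c_mid below 0.05 m and angle between each of tin_b_mid, tin_c_mid's own z axis and vertical below 0.1 rad) or (contact force between tin_b and pan above 3.7 N and angle between tin_b_mid's own z axis and vertical below 0.15 rad and height (world z) of each of tin_a_mid, tin_c_mid below 0.05 m and angle between each of tin_a_mid, tin_c_mid's own z axis and vertical below 0.1 rad) or (contact force between tin_c and pan above 3.7 N and angle between tin_c_mid's own z axis and vertical below 0.15 rad and height (world z) of each of tin_a_mid, tin_b_mid below 0.05 m and angle between each of tin_a_mid, tin_b_mid's own z axis and vertical below 0.1 rad)) and value of joint beam between -0.03 and 0.03 rad and velocity of joint beam between -0.03 and 0.03 rad/s); the robot touches nothing.
It fails at once if a tin is tipped over (angle between any of tin_a_mid, tin_b_mid, tin_c_mid's own z axis and vertical above 0.6 rad).
It fails at once if a bystander is moved more than 30 mm (distance of any of foam_tray, reagent, slide_box from where it was at the start of the episode above 0.03 m).
It also fails if it takes over 72 s, if anything falls off the work surface, if the arm or the gripper's body presses on something with over 40 N, if the wrist force passes 120 N, or if a joint passes its speed limit or range.

## Working session

There is one attempt and no reset: what is moved stays moved. The work goes in short steps, Python scripts to look and compute and a tool call to move; the robot and the scene stay as the last step left them, time stands still between calls to the robot, and variables do not carry over. Pictures are saved under pics/ and viewed, and the job is handed in when it is done.

Besides the shell and the picture viewer there is one more tool, called after "Request:" as name(argument=value, ...), one argument or row to a line, values as JSON. step_arm: Moves the arm, as the interface text tells. Its arguments: {"type":"object","properties":{"steps":{"type":"array","items":{"type":"array"}},"fingers":{"type":"number"},"grip_force":{"type":"number"}},"required":["steps"]}

```bash
mkdir -p pics; ls
python3 - <<'E'
from plant import *
import cv2,json
s=get_state();print(s)
for n in("scene","top"):
    cv2.imwrite(f"pics/{n}0.png",capture(n)); m=camera_model(n); print(n,m)
E
```

```text
pics
{'time_s': 0.0, 'joints': array([-4.66339928e+01,  2.05910838e+01,  6.33093892e-01, -2.12774071e-02,
       -7.01352865e+01, -1.65062299e+01]), 'qd': array([0.05166761, 0.00917893, 0.02855088, 0.00483266, 0.01914384,
       0.04357387]), 'joint_torque': array([-2.31527352e-03, -5.82722068e+01,  2.93053865e+01,  6.99752927e+00,
        6.80784593e-03, -1.58754528e-04]), 'tcp_pos': array([ 0.30473663, -0.60177512,  0.24461782]), 'eef_rot': array([ 94.40473026,  89.90460234, 121.25726116]), 'contact_force': array([0.41654039, 0.47176453, 0.4249786 ]), 'moment': array([-0.04295616, -0.01219135,  0.03991014]), 'gripper_width': 0.08782745911493162}
scene {'intrinsics': array([[420.14113618,   0.        , 258.31364642],
       [  0.        , 420.14113618, 185.29618949],
       [  0.        ,   0.        ,   1.        ]]), 'rvec': array([ 2.20592114,  1.26699657, -0.42254617]), 'tvec': array([-0.27543277, -0.26481887,  1.76469331])}
top {'intrinsics': array([[384.60759955,   0.        , 257.90634172],
       [  0.        , 384.60759955, 189.90520424],
       [  0.        ,   0.        ,   1.        ]]), 'rvec': array([ 2.17867523, -2.17233215,  0.02330738]), 'tvec': array([0.05231573, 0.49418766, 1.1186581 ])}
```

View pics/scene0.png

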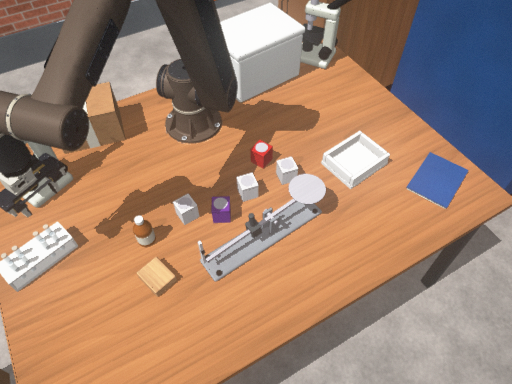

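View pics/top0.png

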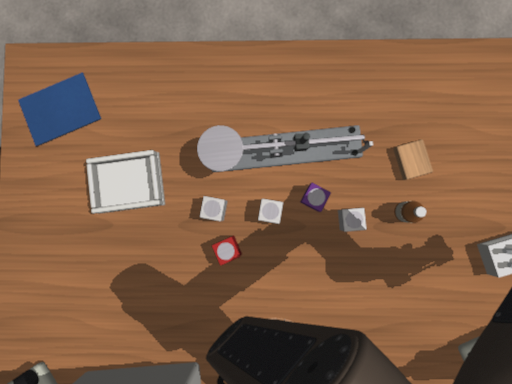

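The two views agree on these candidates. In the top view, white/steel tins are at about (212,209), (271,211) and (354,220), and these fit the description. The purple one at (316,197) and the red one at (226,250) are look-alikes. The balance has its pan at (220,148) and post at about (302,141). I'll confirm all this in a crop.

```bash
cat > h.py <<'E'
import numpy as np, cv2
from plant import *
def ray(n,uv,m=None):
    m=m or camera_model(n); R,_=cv2.Rodrigues(m["rvec"]); t=np.array(m["tvec"]).ravel()
    d=R.T@np.linalg.inv(m["intrinsics"])@np.array([uv[0],uv[1],1.]); return -R.T@t,d
def onz(n,uv,z,m=None):
    c,d=ray(n,uv,m); return c+d*(z-c[2])/d[2]
def proj(n,p,m=None):
    m=m or camera_model(n); return cv2.projectPoints(np.array(p,float).reshape(-1,1,3),m["rvec"],m["tvec"],m["intrinsics"],None)[0].reshape(-1,2)
E
python3 - <<'E'
from h import *
im=cv2.imread("pics/top0.png"); cv2.imwrite("pics/crop0.png",cv2.resize(im[115:275,185:435],None,fx=3.2,fy=3.2,interpolation=cv2.INTER_CUBIC))
c,_=ray("top",(0,0));print("cam",c, ray("scene",(0,0))[0])
for uv in [(212,209),(271,211),(354,220),(316,197),(226,250)]: print(uv,onz("top",uv,.075).round(3))
print("pan",onz("top",(220,148),.133).round(3),"post",onz("top",(302,141),.18).round(3))
E
```

```text
cam [0.42999743 0.01383155 1.14597784] [ 1.2405375  -0.41150354  1.24573924]
(212, 209) [0.437 0.18  0.075]
(271, 211) [0.432 0.015 0.075]
(354, 220) [ 0.408 -0.214  0.075]
(316, 197) [ 0.471 -0.11   0.075]
(226, 250) [0.323 0.14  0.075]
pan [0.599 0.151 0.133] post [ 0.609 -0.063  0.18 ]
```

View pics/crop0.png

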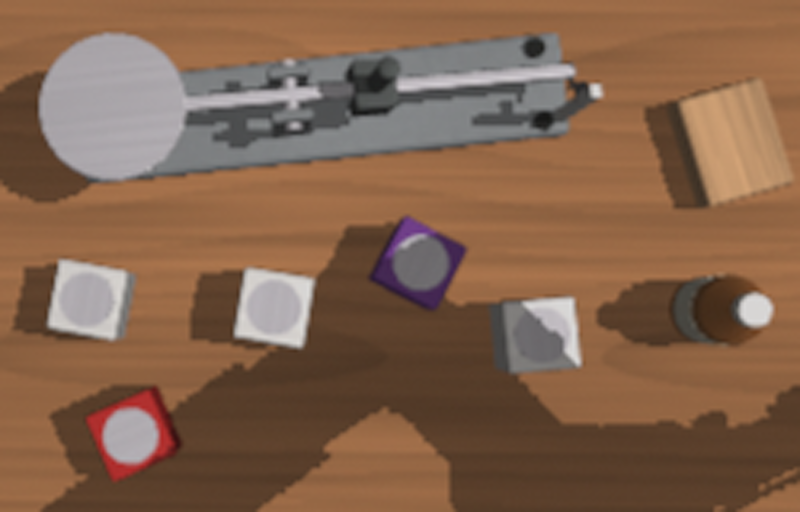

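The crop confirms it: three white/steel tins at full-frame px ≈(212,208), (271,211) and (354,219), with the purple and red ones clearly different. Next I'll measure the balance frame and tin yaws, and get the tool axes.

Run:
```python
from h import *
from scipy.spatial.transform import Rotation as Ro
f=lambda u,v:(185+(u+.5)/3.2-.5,115+(v+.5)/3.2-.5)
pan=onz("top",f(113,106),.133);tip=onz("top",f(597,90),.14)
print("pan",pan.round(4),"stand top",tip.round(4))
# base edges z=.016
b=[onz("top",f(*p),.016) for p in[(186,73),(557,35),(160,180),(565,131)]]
print(np.round(b,4)); 
for i in(0,2): d=b[i]-b[i+1]; print("edge yaw",np.degrees(np.arctan2(-d[0],d[1])))
# pan at (0,149), stand (-30,-247): yaw fit
v=(pan-tip)[:2]; l=np.array([.030,.396]); print("len",np.hypot(*v),np.hypot(*l)); yaw=np.arctan2(v[1],v[0])-np.arctan2(l[1],l[0]);print("yaw",np.degrees(yaw))
R=Ro.from_euler('z',yaw).as_matrix(); o=pan-R@[0,.149,0]; print("origin",o)
mid=(b[1]+b[3])/2; print("base end in bal", R.T@(mid-o))
for n,(p,q,c) in dict(A=((60,260),(132,270),(88,298)),B=((247,268),(314,278),(276,306)),C=((503,303),(575,297),(540,333))).items():
    P,Q=onz("top",f(*p),.075),onz("top",f(*q),.075); d=P-Q
    print(n,onz("top",f(*c),.075).round(4),"edge",np.hypot(*d[:2]).round(4),"yaw",np.degrees(np.arctan2(-d[0],d[1])).round(1))
s=get_state();print(Ro.from_euler('xyz',s['eef_rot'],degrees=True).as_matrix().round(3))
print("reagent",onz("top",f(753,310),.13),"purple",onz("top",f(421,262),.075))
```

```text
pan [0.5996 0.1512 0.133 ] stand top [ 0.6108 -0.2464  0.14  ]
[[ 0.65    0.0993  0.016 ]
 [ 0.6843 -0.2426  0.016 ]
 [ 0.5501  0.1228  0.016 ]
 [ 0.5953 -0.249   0.016 ]]
edge yaw 5.729488420982309
edge yaw 6.926036889449944
len 0.39775914502076065 0.39713473784094994
yaw 5.94840521819403
origin [0.61505334 0.00301296 0.133     ]
base end in bal [-0.00118673 -0.25003888 -0.117     ]
A [0.4403 0.1794 0.075 ] edge 0.0639 yaw -7.7
B [0.434  0.0153 0.075 ] edge 0.0589 yaw -8.3
C [ 0.4116 -0.2119  0.075 ] edge 0.0619 yaw 5.0
[[-0.001 -0.452  0.892]
 [ 0.001  0.892  0.452]
 [-1.     0.001 -0.   ]]
reagent [ 0.43199546 -0.37225679  0.13      ] purple [ 0.47253681 -0.11025407  0.075     ]
```

Request:
step_arm(
  steps=[
    [[0,0,0],0.91],
    [[0,0,0],0.91],
    [[0,0,0],0.91],
    [[0,0,0],0.92],
  ],
  fingers=0,
  grip_force=20,
)

```text
time_s: 0.43
tcp_pos: [0.3048, -0.602, 0.245]
eef_rot: [118.0, 89.9, 122.7]
contact_force: [0.0, 0.4, -0.6]
gripper_width: 0.0876
```

Request:
step_arm(
  steps=[
    [[0,0.95,0.35],0],
    [[0,0.95,0.35],0],
    [[0,0.95,0.35],0],
    [[0,0.95,0.35],0],
    [[0,0.95,0.35],0],
    [[0,0.95,0.35],0],
    [[0,0.95,0.35],0],
    [[0,0.95,0.35],0],
    [[0,0.95,0.35],0],
    [[0,0.95,0.35],0],
    [[0,0.95,0.35],0],
    [[0,0.95,0.35],0],
    [[0,0.95,0.35],0],
    [[0,0.95,0.35],0],
    [[0,0.95,0.35],0],
    [[0,0.95,0.35],0],
    [[0.5,0.95,0.35],0],
    [[0.5,0.95,0.35],0],
    [[0.5,0.95,0.35],0],
    [[0.5,0.95,0.35],0],
  ],
)

```text
time_s: 2.1
tcp_pos: [0.4115, -0.2105, 0.205]
eef_rot: [87.4, 90.0, 92.4]
contact_force: [-0.4, 0.1, -0.4]
gripper_width: 0.0875
```

Request:
step_arm(
  steps=[
    [[0,0,0],0],
    [[0,0,0],0],
    [[0,0,0],0],
  ],
)

```text
time_s: 2.35
tcp_pos: [0.4117, -0.2116, 0.2057]
eef_rot: [-114.5, 90.0, -109.5]
contact_force: [-0.5, -0.6, 0.1]
gripper_width: 0.0874
```

```bash
cat >> h.py <<'E'
from scipy.spatial.transform import Rotation as Ro
def toolR(s): return Ro.from_euler('xyz',s['eef_rot'],degrees=True).as_matrix()
def go(target,jaw=None):
    "units of tool-axis shifts from now to target; turn needed first (then axes recomputed)"
    s=get_state(); R=toolR(s); a=np.degrees(np.arctan2(R[1,1],R[0,1])); t=0
    if jaw is not None:
        t=(a-jaw+90)%180-90; R=Ro.from_euler('z',-t,degrees=True).as_matrix()@R
    d=R.T@(np.array(target)-s['tcp_pos'])/.02
    print("t",round(s['time_s'],2),"tcp",s['tcp_pos'].round(4),"jaw",a.round(2),"tilt",R[2,0].round(4),"turn units",round(t/6,3),"shift units",d.round(2),"F",s['contact_force'].round(2),"w",round(s['gripper_width'],4))
E
python3 - <<'E'
from h import *
go((.4116,-.2119,.05),95)
m=camera_model("wrist");im=capture("wrist");cv2.imwrite("pics/w1.png",im)
print(proj("wrist",[(.4116,-.2119,.075)],m))
np.save("w1.npy",np.array([m["rvec"],m["tvec"]]));np.save("K.npy",m["intrinsics"])
E
```

```text
t 2.35 tcp [ 0.4117 -0.2116  0.2057] jaw 95.0 tilt -1.0 turn units 0.001 shift units [ 7.79 -0.01 -0.  ] F [-0.51 -0.59  0.14] w 0.0874
[[249.24231863 182.46136743]]
```

View pics/w1.png

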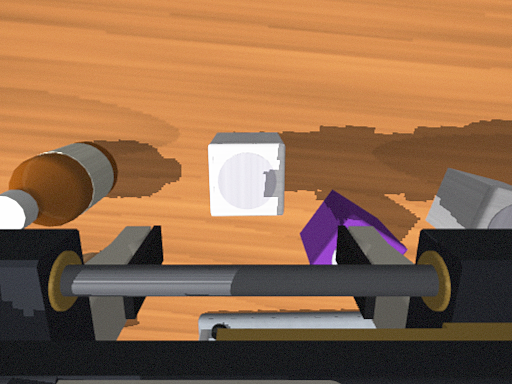

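The wrist view shows tin C's lid, corners ≈(208,145), (284,144), (284,215), (210,216), centre ≈(246,180). Its predicted centre was (249,182). The purple tin is to the lower right, with its nearest corner at (300,238).

Run:
```python
from h import *
m=camera_model("wrist")
c=[onz("wrist",p,.075,m) for p in[(208,145),(284,144),(284,215),(210,216)]]
print(np.round(c,4),np.mean(c,0).round(4)); d=c[1]-c[0];print(np.degrees(np.arctan2(d[1],d[0])),np.hypot(*d[:2])); d=c[2]-c[3];print(np.degrees(np.arctan2(d[1],d[0])))
```

```text
[[ 0.3838 -0.2474  0.075 ]
 [ 0.3778 -0.1875  0.075 ]
 [ 0.4376 -0.1806  0.075 ]
 [ 0.4438 -0.2426  0.075 ]] [ 0.4107 -0.2145  0.075 ]
95.69669654467079 0.06025474066407445
95.75895728881754
```

Request:
step_arm(
  steps=[
    [[0.5,-0.1,0],0],
    [[1,0,0],0],
    [[1,0,0],0],
    [[1,0,0],0],
    [[1,0,0],0],
    [[1,0,0],0],
    [[1,0,0],0],
    [[0.7,0,0],0],
    [[0.58,0,0],0],
    [[0,0,0],0],
    [[0,0,0],0],
  ],
)

```text
time_s: 3.32
tcp_pos: [0.4111, -0.214, 0.0494]
eef_rot: [174.0, 89.9, 178.9]
contact_force: [0.6, -1.2, 0.8]
gripper_width: 0.0876
```

Request:
step_arm(
  steps=[
    [[0,0,0],0],
    [[0,0,0],0],
    [[0,0,0],0],
    [[0,0,0],0],
    [[0,0,0],0],
    [[0,0,0],0],
  ],
  fingers=1,
  grip_force=20,
)

```text
time_s: 3.82
tcp_pos: [0.412, -0.2135, 0.0505]
eef_rot: [-15.5, 89.9, -10.5]
contact_force: [-1.6, 0.7, 4.6]
gripper_width: 0.0597
```

Request:
step_arm(
  steps=[
    [[-0.5,0,0],0],
    [[-0.5,0,0],0],
    [[-0.5,0,0],0],
    [[0,0,0],0],
    [[0,0,0],0],
    [[0,0,0],0],
    [[0,0,0],0],
  ],
)

```text
time_s: 4.4
tcp_pos: [0.411, -0.2133, 0.0791]
eef_rot: [163.6, 89.9, 168.5]
contact_force: [0.8, -0.0, -3.9]
gripper_width: 0.0597
```

```bash
cat >> h.py <<'E'
def weigh(n=10):
    F=[];T=[]
    for i in range(n):
        capture("top"); s=get_state(); F.append(s['contact_force']);T.append(s['joint_torque'])
    print("F",np.mean(F,0).round(3),"sd",np.std(F,0).round(2),"T",np.mean(T,0).round(3),"z",s['tcp_pos'][2].round(4),"w",round(s['gripper_width'],4),"t",s['time_s'])
E
python3 - <<'E'
from h import *
weigh()
E
```

```text
F [ 0.23   0.121 -4.95 ] sd [0.63 0.46 0.31] T [ -0.    -38.565  21.776   5.448  -0.081   0.   ] z 0.0799 w 0.06 t 4.9
```

It weighs 4.95 ± 0.3 N (about 0.50 kg) with unloaded readings around 0. That's well outside the light range of 2.4–2.9 N, so this is the heavy tin. I'll carry it above the pan.

Request:
step_arm(
  steps=[
    [[-0.7,0,0],0],
    [[-1,0,0],0],
    [[-1,0,0],0],
    [[-1,0,0],0],
    [[-1,0,0],0],
    [[-1,0,0],0],
    [[-1,0,0],0],
    [[-0.4,0,0],0],
  ],
)

```text
time_s: 5.57
tcp_pos: [0.4127, -0.2138, 0.2246]
eef_rot: [-17.9, 89.8, -13.0]
contact_force: [1.2, -0.4, -4.4]
gripper_width: 0.0602
```

Request:
step_arm(
  steps=[
    [[0,0.5,0.3],0],
    [[0,0.8,0.5],0],
    [[0,0.9,0.57],0],
    [[0,0.9,0.57],0],
    [[0,0.9,0.57],0],
    [[0,0.9,0.57],0],
    [[0,0.9,0.57],0],
    [[0,0.9,0.57],0],
    [[0,0.9,0.57],0],
    [[0,0.9,0.57],0],
    [[0,0.9,0.57],0],
    [[0,0.9,0.57],0],
    [[0,0.9,0.57],0],
    [[0,0.9,0.57],0],
    [[0,0.9,0.57],0],
    [[0,0.9,0.57],0],
    [[0,0.9,0.57],0],
    [[0,0.9,0.57],0],
    [[0,0.9,0.57],0],
    [[0,0.6,0.4],0],
  ],
)

```text
time_s: 7.23
tcp_pos: [0.5996, 0.1499, 0.2209]
eef_rot: [-171.1, 90.0, -166.1]
contact_force: [0.2, -0.1, -5.3]
gripper_width: 0.0601
```

Request:
step_arm(
  steps=[
    [[0,0.6,0.4],0],
    [[0,0.3,0.2],0],
    [[0,0,0],0],
    [[0,0,0],0],
    [[0,0,0],0],
  ],
)

```text
time_s: 7.65
tcp_pos: [0.6089, 0.1663, 0.2219]
eef_rot: [-156.0, 90.0, -151.1]
contact_force: [0.2, 0.5, -4.8]
gripper_width: 0.0601
```

Run:
```python
from h import *
go((.6,.15,.154))
cv2.imwrite("pics/s2.png",capture("scene"));im=capture("wrist");cv2.imwrite("pics/w2.png",im)
im=cv2.imread("pics/s2.png");cv2.imwrite("pics/s2c.png",cv2.resize(im[140:290,170:370],None,fx=3.5,fy=3.5,interpolation=cv2.INTER_CUBIC))
```

```text
t 7.65 tcp [0.6089 0.1663 0.2219] jaw 94.94 tilt -1.0 turn units 0.0 shift units [ 3.39 -0.77 -0.51] F [ 0.2   0.51 -4.85] w 0.0601
```

View pics/s2c.png

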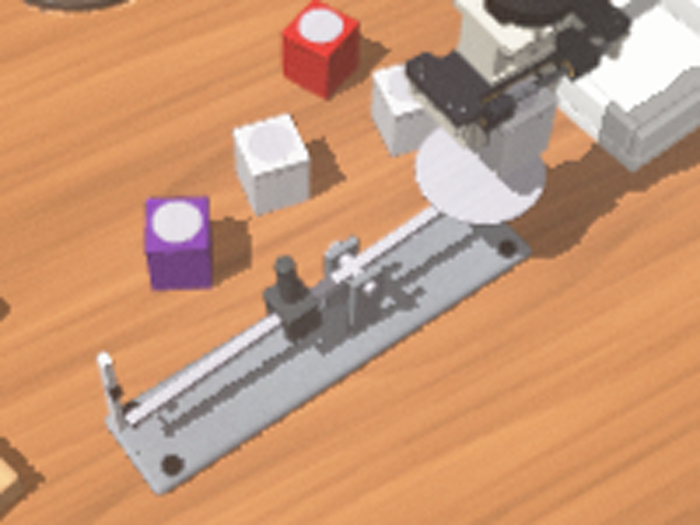

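View pics/w2.png

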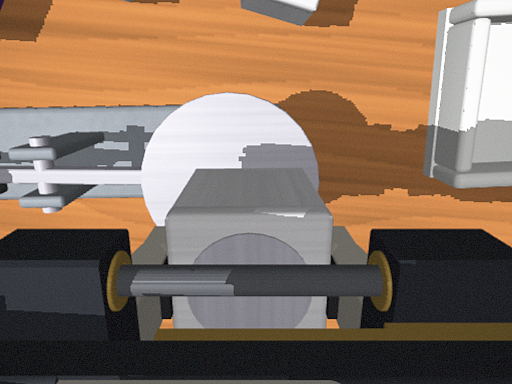

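The wrist view shows the pan's rim at left (141,172), right (319,172) and top (230,93). The held tin is upright. I'll check the pan centre with these before lowering.

Run:
```python
from h import *
m=camera_model("wrist")
p=np.array([onz("wrist",q,.133,m)[:2] for q in[(141,172),(319,172),(230,93),(167,115),(293,115)]])
A=np.c_[2*p,np.ones(len(p))];x=np.linalg.lstsq(A,(p**2).sum(1),rcond=None)[0];print(p.round(4),x[:2],"r",np.sqrt(x[2]+x[:2]@x[:2]))
```

```text
[[0.5962 0.0903]
 [0.5858 0.212 ]
 [0.5388 0.1474]
 [0.5562 0.1073]
 [0.5491 0.1895]] [0.59948093 0.15203239] r 0.0618407782519879
```

Request:
step_arm(
  steps=[
    [[0,-0.36,-0.25],0],
    [[0,-0.36,-0.26],0],
    [[0.5,0,0],0],
    [[0.6,0,0],0],
    [[0.4,0,0],0],
    [[0.3,0,0],0],
    [[0.2,0,0],0],
    [[0.2,0,0],0],
    [[0.2,0,0],0],
    [[0.2,0,0],0],
    [[0.2,0,0],0],
    [[0.2,0,0],0],
    [[0.2,0,0],0],
    [[0.2,0,0],0],
    [[0,0,0],0],
    [[0,0,0],0],
    [[0,0,0],0],
    [[0,0,0],0],
  ],
)

```text
time_s: 9.25
tcp_pos: [0.6006, 0.1519, 0.1541]
eef_rot: [30.6, 90.0, 35.6]
contact_force: [0.8, 0.1, -3.4]
gripper_width: 0.0599
```

Run:
```python
from h import *
weigh(4); go((.5995,.152,.154))
im=capture("scene");cv2.imwrite("pics/s3c.png",cv2.resize(im[140:290,170:370],None,fx=3.5,fy=3.5,interpolation=cv2.INTER_CUBIC))
```

```text
F [ 0.584  0.17  -3.604] sd [0.14 0.31 0.41] T [ 1.6400e-01 -5.5397e+01  2.7031e+01  6.4960e+00 -3.0800e-01 -1.0000e-03] z 0.154 w 0.0596 t 9.45
t 9.45 tcp [0.6005 0.1519 0.154 ] jaw 94.96 tilt -1.0 turn units 0.0 shift units [ 0.    0.01 -0.05] F [ 0.5   0.32 -3.89] w 0.0596
```

View pics/s3c.png

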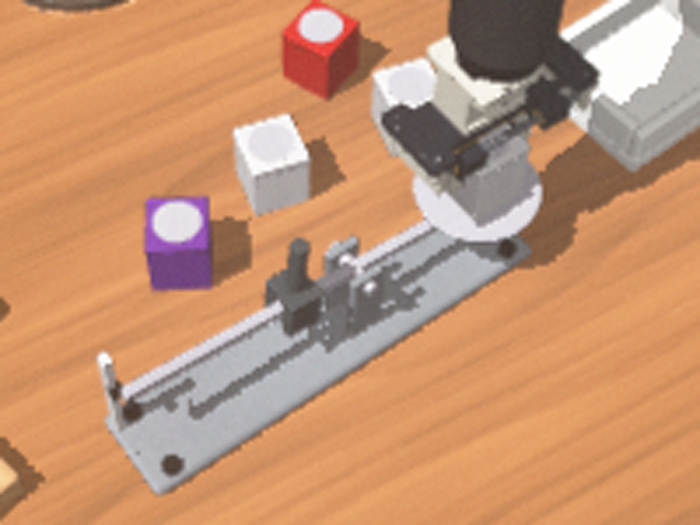

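Request:
step_arm(
  steps=[
    [[0.06,0,0],0],
    [[0,0,0],0],
    [[0,0,0],0],
  ],
)

```text
time_s: 9.75
tcp_pos: [0.6006, 0.1518, 0.1534]
eef_rot: [9.5, 90.0, 14.4]
contact_force: [-2.7, 0.4, 3.0]
gripper_width: 0.0599
```

Request:
step_arm(
  steps=[
    [[0,0,0],0],
    [[0,0,0],0],
    [[0,0,0],0],
    [[0,0,0],0],
    [[0,0,0],0],
    [[0,0,0],0],
  ],
  fingers=0,
)

```text
time_s: 10.25
tcp_pos: [0.6005, 0.1518, 0.1527]
eef_rot: [-41.1, 90.0, -36.2]
contact_force: [-0.2, -0.1, 0.3]
gripper_width: 0.0872
```

Request:
step_arm(
  steps=[
    [[-0.3,0,0],0],
    [[-0.7,0,0],0],
    [[-1,0,0],0],
    [[-1,0,0],0],
    [[-1,0,0],0],
    [[-1,0,0],0],
    [[-0.5,0,0],0],
    [[0,0,0],0],
    [[0,0,0],0],
    [[0,0,0],0],
    [[0,0,0],0],
  ],
)

```text
time_s: 11.17
tcp_pos: [0.5999, 0.1516, 0.2614]
eef_rot: [-160.9, 89.9, -156.0]
contact_force: [0.8, 0.1, -1.4]
gripper_width: 0.0878
```

Run:
```python
from h import *
weigh(3); go((.62,-.06,.25),96)
im=capture("scene");cv2.imwrite("pics/s4c.png",cv2.resize(im[140:290,170:370],None,fx=3.5,fy=3.5,interpolation=cv2.INTER_CUBIC))
im=capture("top");cv2.imwrite("pics/t4c.png",cv2.resize(im[115:275,185:435],None,fx=3.2,fy=3.2,interpolation=cv2.INTER_CUBIC))
```

```text
F [ 0.416 -0.483  0.252] sd [0.76 0.32 0.59] T [-6.0000e-03 -5.0455e+01  2.9187e+01  6.9030e+00 -9.0000e-02 -0.0000e+00] z 0.2618 w 0.0876 t 11.3167
t 11.32 tcp [0.6002 0.1517 0.2618] jaw 94.96 tilt -1.0 turn units -0.174 shift units [  0.6  -10.63  -0.12] F [-0.15 -0.12  1.03] w 0.0876
```

View pics/s4c.png

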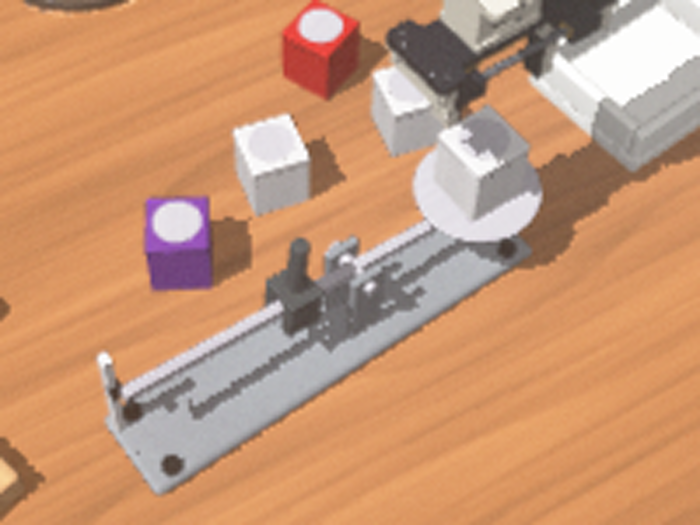

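View pics/t4c.png

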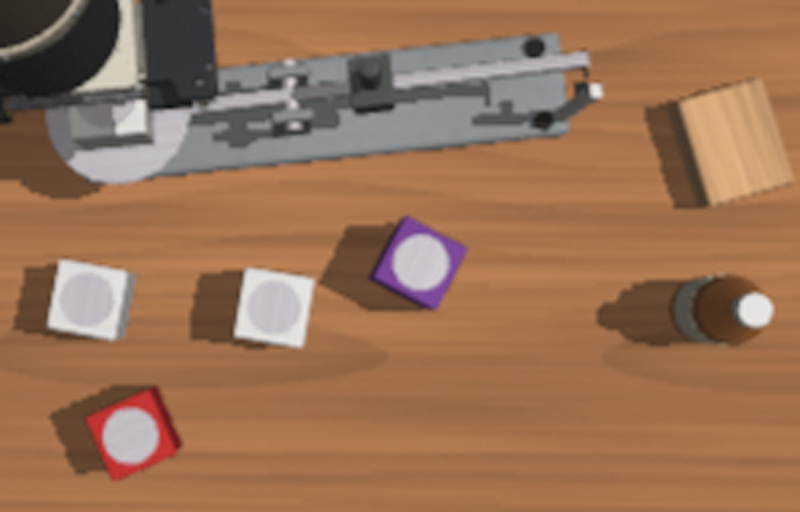

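The tin stands upright near the middle of the pan, and the beam is down on the pan side with its tip above the mark. Step 1 should be met. Now I'll locate the post, whose top is at about crop (371,68), and plan a straddle with the jaws along the beam.

```bash
cat >> h.py <<'E'
O=np.array([.6151,.003,0]);YAW=6.0
RB=Ro.from_euler('z',YAW,degrees=True).as_matrix()
def bal(p): return RB.T@(np.array(p)-O)
def wor(p): return RB@np.array(p)+O
E
python3 - <<'E'
from h import *
f=lambda u,v:(185+(u+.5)/3.2-.5,115+(v+.5)/3.2-.5)
print("post",bal(onz("top",f(371,68),.188)).round(4),"tip",bal(onz("top",f(585,60),.12)).round(4),"pan",bal((.5995,.152,0)))
for yb in(-.046,-.16): print(wor((0,yb,.165)))
go(wor((0,-.046,.26)),96)
E
```

```text
post [-0.0016 -0.0621  0.188 ] tip [-0.0012 -0.2462  0.12  ] pan [6.01994591e-05 1.49814406e-01 0.00000000e+00]
[ 0.61990831 -0.04274801  0.165     ]
[ 0.63182455 -0.1561235   0.165     ]
t 11.42 tcp [0.6004 0.1517 0.2622] jaw 94.96 tilt -1.0 turn units -0.173 shift units [ 0.11 -9.77 -0.04] F [ 0.21 -0.83 -0.22] w 0.0875
```

Request:
step_arm(
  steps=[
    [[0,-0.5,0],-0.17],
    [[0,-1,0],0],
    [[0,-1,0],0],
    [[0,-1,0],0],
    [[0,-1,0],0],
    [[0,-1,0],0],
    [[0,-1,0],0],
    [[0,-1,0],0],
    [[0,-1,0],0],
    [[0,-1,0],0],
    [[0,-0.7,0],0],
    [[0,-0.37,0],0],
    [[0,0,0],0],
    [[0,0,0],0],
    [[0,0,0],0],
  ],
  fingers=0.5,
)

```text
time_s: 12.67
tcp_pos: [0.6223, -0.0577, 0.2627]
eef_rot: [85.0, 90.0, 91.0]
contact_force: [0.1, 0.3, 0.4]
gripper_width: 0.0434
```

Run:
```python
from h import *
go(wor((0,-.062,.165)),96)
m=camera_model("wrist");cv2.imwrite("pics/w5.png",capture("wrist"));print(proj("wrist",[wor((0,-.062,.188)),wor((0,0,.109)),wor((0,.15,.103))],m))
im=capture("scene");cv2.imwrite("pics/s5c.png",cv2.resize(im[140:290,170:370],None,fx=3.5,fy=3.5,interpolation=cv2.INTER_CUBIC))
```

```text
t 12.67 tcp [ 0.6223 -0.0577  0.2627] jaw 96.0 tilt -1.0 turn units 0.0 shift units [ 4.89 -0.04 -0.04] F [0.08 0.26 0.45] w 0.0434
[[248.52615828 204.44185492]
 [318.88364539 174.50165913]
 [484.43470137 172.74598166]]
```

View pics/w5.png

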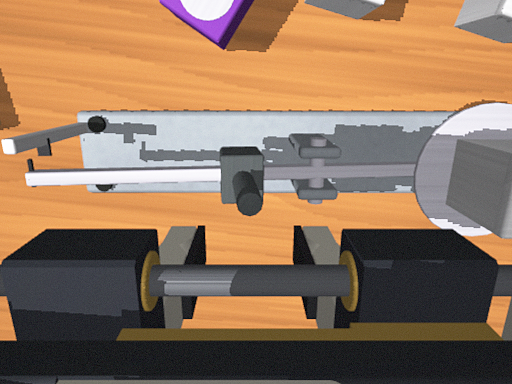

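View pics/s5c.png

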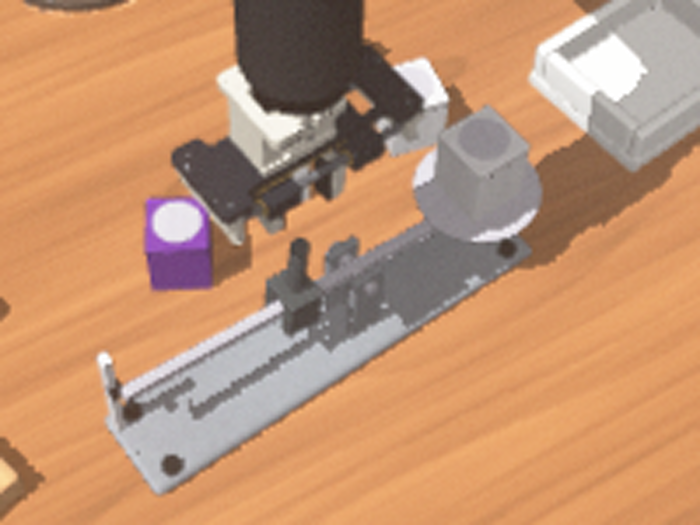

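The wrist view shows the post top at (249,204), exactly as predicted, centred between the jaws, with the index stand at far left and the tin on the pan at right. I'll descend to straddle the post.

Request:
step_arm(
  steps=[
    [[0.5,0,0],0],
    [[1,0,0],0],
    [[1,0,0],0],
    [[1,0,0],0],
    [[0.8,0,0],0],
    [[0.55,0,0],0],
    [[0,0,0],0],
    [[0,0,0],0],
  ],
)

```text
time_s: 13.43
tcp_pos: [0.6222, -0.0583, 0.1653]
eef_rot: [-164.0, 89.9, -158.0]
contact_force: [-0.2, -0.2, 0.2]
gripper_width: 0.0439
```

Request:
step_arm(
  steps=[
    [[0,-0.3,0],0],
    [[0,-0.3,0],0],
    [[0,-0.3,0],0],
    [[0,-0.3,0],0],
    [[0,-0.3,0],0],
    [[0,-0.3,0],0],
    [[0,-0.3,0],0],
    [[0,-0.3,0],0],
    [[0,-0.3,0],0],
    [[0,-0.3,0],0],
    [[0,-0.3,0],0],
    [[0,-0.3,0],0],
    [[0,-0.3,0],0],
    [[0,-0.3,0],0],
    [[0,-0.3,0],0],
    [[0,-0.3,0],0],
    [[0,-0.3,0],0],
    [[0,-0.3,0],0],
    [[0,-0.3,0],0],
    [[0,0,0],0],
  ],
)

```text
time_s: 15.1
tcp_pos: [0.634, -0.1732, 0.1657]
eef_rot: [-146.2, 90.0, -140.2]
contact_force: [-0.1, 0.3, 0.6]
gripper_width: 0.0437
```

Run:
```python
from h import *
go(wor((0,-.185,.165)),96); print(bal(get_state()['tcp_pos']))
im=capture("scene");cv2.imwrite("pics/s6c.png",cv2.resize(im[140:290,170:370],None,fx=3.5,fy=3.5,interpolation=cv2.INTER_CUBIC))
```

```text
t 15.1 tcp [ 0.634  -0.1732  0.1657] jaw 95.94 tilt -1.0 turn units -0.01 shift units [ 0.03 -0.39 -0.02] F [-0.05  0.29  0.58] w 0.0437
[ 0.00035627 -0.17720253  0.16565636]
```

View pics/s6c.png

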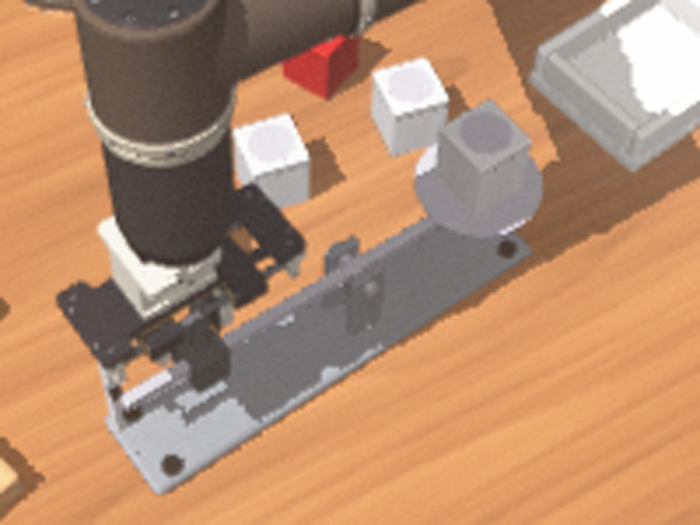

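Request:
step_arm(
  steps=[
    [[0,-0.15,0],0],
    [[0,-0.15,0],0],
    [[0,0,0],0],
    [[0,0.3,0],0],
    [[0,0.25,0],0],
    [[0,0,0],0],
    [[0,0,0],0],
    [[0,0,0],0],
    [[0,0,0],0],
    [[0,0,0],0],
    [[0,0,0],0],
    [[0,0,0],0],
    [[0,0,0],0],
    [[0,0,0],0],
    [[0,0,0],0],
    [[0,0,0],0],
    [[0,0,0],0],
    [[0,0,0],0],
  ],
)

```text
time_s: 16.65
tcp_pos: [0.6337, -0.1669, 0.1658]
eef_rot: [89.6, 90.0, 95.6]
contact_force: [-0.3, -0.6, -0.7]
gripper_width: 0.0441
```

Run:
```python
from h import *
go(wor((0,-.185,.165)),96); print(bal(get_state()['tcp_pos']))
m=camera_model("wrist");cv2.imwrite("pics/w7.png",capture("wrist"))
im=capture("scene");cv2.imwrite("pics/s7.png",im);cv2.imwrite("pics/s7c.png",cv2.resize(im[210:290,190:290],None,fx=7,fy=7,interpolation=cv2.INTER_CUBIC))
pr=lambda th:[(0,-.25*np.cos(th),.095-.25*np.sin(th)),(0,.15,.118+.15*np.sin(th))]
for th in(-.1,0,.1):
  P=[wor(p) for p in pr(th)]; print(th,proj("wrist",P,m).round(1).tolist(),proj("scene",P).round(1).tolist())
```

```text
t 16.65 tcp [ 0.6337 -0.1669  0.1658] jaw 95.98 tilt -1.0 turn units -0.003 shift units [ 0.04 -0.71 -0.04] F [-0.33 -0.61 -0.66] w 0.0441
[ 0.00070756 -0.1708646   0.16575975]
-0.1 [[115.7, 221.4], [760.7, 210.5]] [[204.2, 252.5], [305.4, 192.6]]
0 [[128.1, 206.8], [797.2, 219.5]] [[204.7, 256.7], [305.8, 189.9]]
0.1 [[141.5, 195.0], [839.3, 229.8]] [[205.8, 260.3], [306.3, 187.2]]
```

View pics/s7c.png

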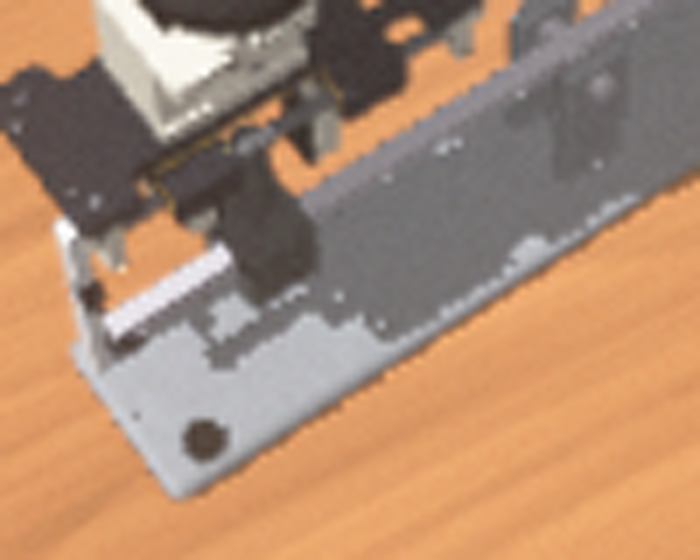

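View pics/w7.png

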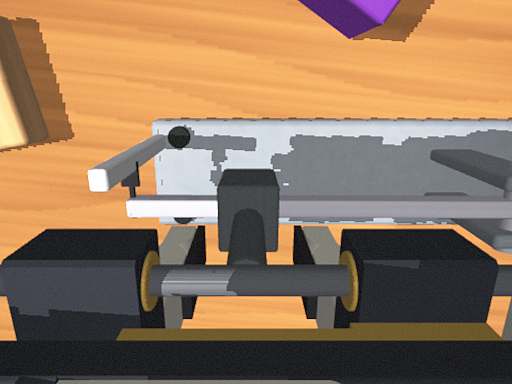

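The wrist view shows the beam tip at (127,207), against a prediction of (128,206.8) for level, (116,221) at −0.1 and (141,195) at +0.1. The tip in the scene view also matches level. The post at u≈247 is clear of both jaws (205 and 293). I'll withdraw straight up and recheck.

Request:
step_arm(
  steps=[
    [[-0.4,0,0],0],
    [[-0.6,0,0],0],
    [[-0.8,0,0],0],
    [[-1,0,0],0],
    [[-1,0,0],0],
    [[-1,0,0],0],
    [[-1,0,0],0],
    [[-0.5,0,0],0],
    [[0,0,0],0],
    [[0,0,0],0],
    [[0,0,0],0],
    [[0,0,0],0],
    [[0,0,0],0],
    [[0,0,0],0],
    [[0,0,0],0],
    [[0,0,0],0],
    [[0,0,0],0],
    [[0,0,0],0],
    [[0,0,0],0],
    [[0,0,0],0],
  ],
)

```text
time_s: 18.42
tcp_pos: [0.6337, -0.1668, 0.2918]
eef_rot: [12.2, 90.0, 18.2]
contact_force: [0.3, -0.3, -0.1]
gripper_width: 0.0438
```

Run:
```python
from h import *
go(wor((0,-.185,.165)),96)
m=camera_model("wrist");im=capture("wrist");cv2.imwrite("pics/w8.png",im);cv2.imwrite("pics/w8c.png",cv2.resize(im[110:230,80:270],None,fx=4,fy=4,interpolation=cv2.INTER_CUBIC))
for th in(-.1,-.03,0,.03,.1):
  P=[wor((0,-.25*np.cos(th),.095-.25*np.sin(th))),wor((-.030,-.247,.14))]; print(th,proj("wrist",P,m).round(1).tolist())
im=capture("scene");cv2.imwrite("pics/s8.png",im);cv2.imwrite("pics/s8c.png",cv2.resize(im[140:290,170:370],None,fx=3.5,fy=3.5,interpolation=cv2.INTER_CUBIC))
```

```text
t 18.42 tcp [ 0.6337 -0.1668  0.2918] jaw 95.98 tilt -1.0 turn units -0.003 shift units [ 6.34 -0.71 -0.04] F [ 0.33 -0.29 -0.07] w 0.0438
-0.1 [[165.9, 169.9], [160.1, 141.2]]
-0.03 [[168.9, 165.6], [160.1, 141.2]]
0 [[170.4, 163.9], [160.1, 141.2]]
0.03 [[172.2, 162.3], [160.1, 141.2]]
0.1 [[176.7, 158.8], [160.1, 141.2]]
```

View pics/w8c.png

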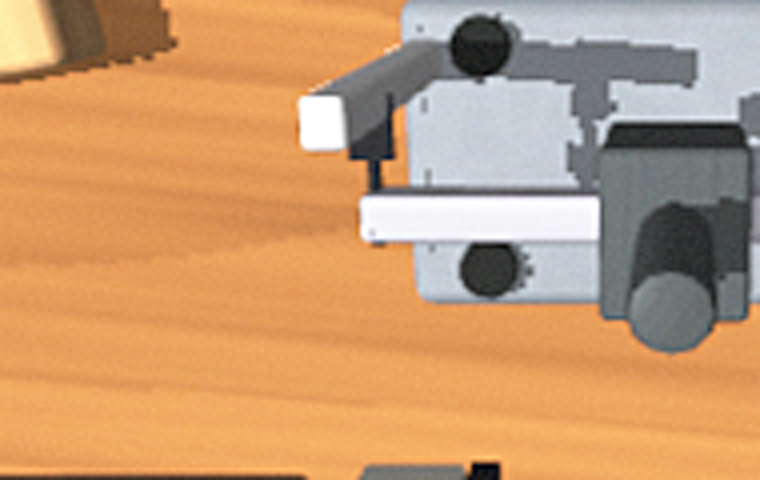

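View pics/s8c.png

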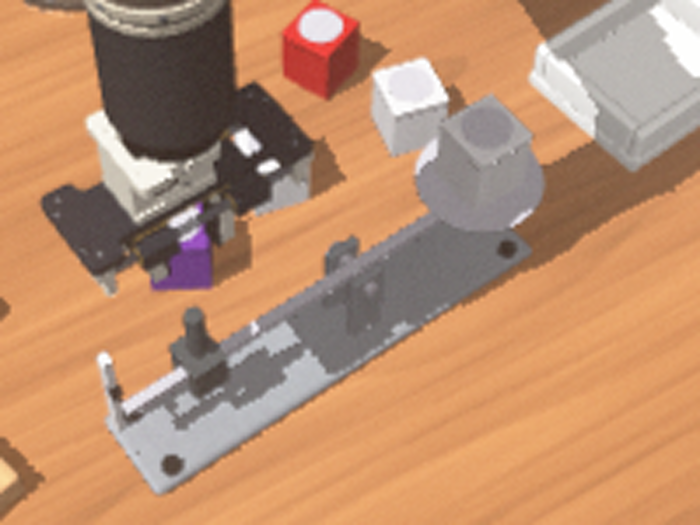

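Run:
```python
from h import *
ims=[cv2.imread(f"pics/{n}.png") for n in("s2c","s4c","s8c")]
cv2.imwrite("pics/cmp.png",np.hstack([cv2.resize(i[340:450,85:185],None,fx=2.6,fy=5) for i in ims]))
# beam top-face reference bias: w5 pose (theta=-.1)
m=dict(camera_model("wrist"));R,_=cv2.Rodrigues(m["rvec"]);d=np.array([.6223,-.0577,.2627])-get_state()['tcp_pos']
m5=dict(m);m5["tvec"]=np.array(m["tvec"]).ravel()-R@d
for h in(0,.004,.006):
  for th in(-.1,-.08): print(h,th,proj("wrist",[wor((0,-.25*np.cos(th)-h*np.sin(th),.095-.25*np.sin(th)+h))],m5).round(1))
  for th in(-.02,0,.02): print(" now",h,th,proj("wrist",[wor((0,-.25*np.cos(th)-h*np.sin(th),.095-.25*np.sin(th)+h))],m).round(1))
im=cv2.imread("pics/w5.png");cv2.imwrite("pics/w5c.png",cv2.resize(im[120:220,0:190],None,fx=4,fy=4,interpolation=cv2.INTER_CUBIC))
```

```text
0 -0.1 [[ 29. 178.]]
0 -0.08 [[ 32.  176.5]]
 now 0 -0.02 [[169.4 165.1]]
 now 0 0 [[170.4 163.9]]
 now 0 0.02 [[171.6 162.9]]
0.004 -0.1 [[ 26.5 179.2]]
0.004 -0.08 [[ 29.5 177.7]]
 now 0.004 -0.02 [[168.6 166. ]]
 now 0.004 0 [[169.6 164.8]]
 now 0.004 0.02 [[170.6 163.7]]
0.006 -0.1 [[ 25.3 179.8]]
0.006 -0.08 [[ 28.3 178.3]]
 now 0.006 -0.02 [[168.1 166.4]]
 now 0.006 0 [[169.1 165.3]]
 now 0.006 0.02 [[170.2 164.2]]
```

View pics/cmp.png

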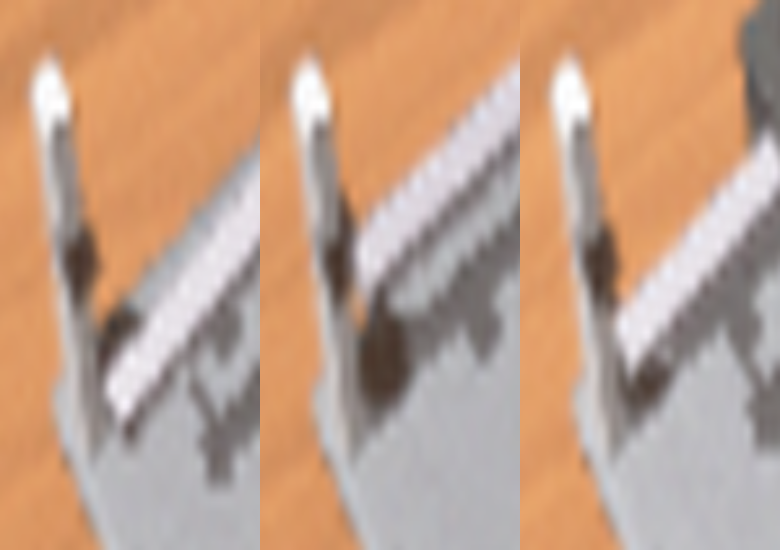

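View pics/w5c.png

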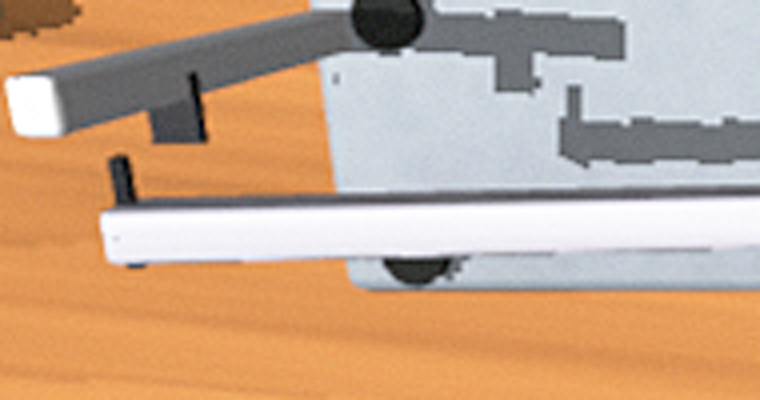

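Three comparisons suggest the beam rests slightly positive, about +0.015 to +0.02 rad: the scene tip against both stops, the wrist tip with the beam's top-face offset, and the low wrist view. That's inside 0.03 but with little margin, so I'll nudge the counterweight about 2 mm inward. A push tilts the beam to its stop before the weight slides, so I'll work out the travel first.

Run:
```python
from h import *
uv=(80+671/4,110+312/4); print("post top",bal(onz("wrist",uv,.182)).round(4), bal(get_state()['tcp_pos']).round(4))
go(wor((0,-.171,.165)),96)
```

```text
post top [-0.0009 -0.1723  0.182 ] [ 0.0007 -0.1709  0.2918]
t 18.52 tcp [ 0.6337 -0.1669  0.2918] jaw 95.98 tilt -1.0 turn units -0.003 shift units [ 6.34 -0.01 -0.04] F [ 0.6   0.55 -0.22] w 0.0439
```

Request:
step_arm(
  steps=[
    [[0.5,0,0],0],
    [[1,0,0],0],
    [[1,0,0],0],
    [[1,0,0],0],
    [[1,0,0],0],
    [[0.9,0,0],0],
    [[0.6,0,0],0],
    [[0.34,0,0],0],
    [[0,0,0],0],
    [[0,0.3,0],0],
    [[0,0.3,0],0],
    [[0,0.2,0],0],
    [[0,0,0],0],
    [[0,0,0],0],
    [[0,0,0],0],
  ],
)

```text
time_s: 19.77
tcp_pos: [0.6322, -0.1507, 0.1655]
eef_rot: [5.8, 90.0, 11.8]
contact_force: [0.2, -1.0, -1.1]
gripper_width: 0.0437
```

Run:
```python
from h import *
go(wor((0,-.171,.165)),96); print(bal(get_state()['tcp_pos']).round(4))
m=camera_model("wrist");im=capture("wrist");cv2.imwrite("pics/w9.png",im)
for th in(-.1,-.05,0,.05): 
  h=.005;print(th,proj("wrist",[wor((0,-.25*np.cos(th)-h*np.sin(th),.095-.25*np.sin(th)+h))],m).round(1))
```

```text
t 19.77 tcp [ 0.6322 -0.1507  0.1655] jaw 96.0 tilt -1.0 turn units 0.001 shift units [ 0.02 -0.82 -0.05] F [ 0.23 -0.98 -1.07] w 0.0437
[ 0.0009 -0.1546  0.1655]
-0.1 [[ 84.3 224.5]]
-0.05 [[ 91.8 216.4]]
0 [[ 99.6 209.2]]
0.05 [[107.4 202.7]]
```

View pics/w9.png

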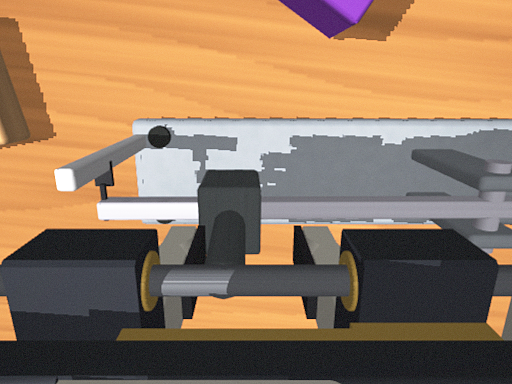

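The tip is now at (97,210), so the beam has tilted a little negative, to about −0.01. The outer finger is just touching the post. Going on in small steps.

Request:
step_arm(
  steps=[
    [[0,0.1,0],0],
    [[0,0.1,0],0],
    [[0,0.1,0],0],
    [[0,0,0],0],
    [[0,0,0],0],
    [[0,0,0],0],
  ],
)

```text
time_s: 20.32
tcp_pos: [0.6314, -0.1449, 0.1649]
eef_rot: [109.0, 90.0, 115.0]
contact_force: [0.4, 0.3, -0.2]
gripper_width: 0.044
```

```bash
cat > look.py <<'E'
from h import *
import sys
go(wor((0,-.171,.165)),96); print(bal(get_state()['tcp_pos']).round(4))
m=camera_model("wrist");im=capture("wrist");cv2.imwrite(f"pics/{sys.argv[1]}.png",im);cv2.imwrite(f"pics/{sys.argv[1]}c.png",cv2.resize(im[110:270,60:300],None,fx=3.2,fy=3.2,interpolation=cv2.INTER_CUBIC))
for th in(-.1,-.05,0,.05): 
  h=.005;p=proj("wrist",[wor((0,-.25*np.cos(th)-h*np.sin(th),.095-.25*np.sin(th)+h))],m)[0];print(th,p.round(1),"crop",((p-[60,110])*3.2).round(0))
E
python3 look.py w10
```

```text
t 20.32 tcp [ 0.6314 -0.1449  0.1649] jaw 95.98 tilt -1.0 turn units -0.003 shift units [-0.01 -1.11 -0.04] F [ 0.39  0.31 -0.17] w 0.044
[ 0.0007 -0.1488  0.1649]
-0.1 [ 73.5 225.4] crop [ 43. 369.]
-0.05 [ 81.7 217.2] crop [ 69. 343.]
0 [ 90.  209.9] crop [ 96. 320.]
0.05 [ 98.4 203.4] crop [123. 299.]
```

View pics/w10c.png

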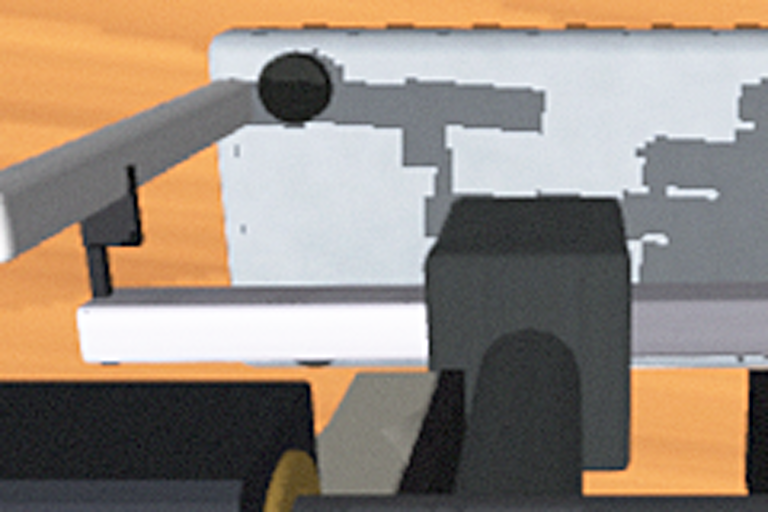

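The tip is at crop (79,334), about −0.03 rad under the push. I'll back off to the middle and judge it untouched.

Request:
step_arm(
  steps=[
    [[0,-0.2,0],0],
    [[0,-0.3,0],0],
    [[0,-0.2,0],0],
    [[0,0,0],0],
    [[0,0,0],0],
    [[0,0,0],0],
    [[0,0,0],0],
    [[0,0,0],0],
    [[0,0,0],0],
    [[0,0,0],0],
    [[0,0,0],0],
    [[0,0,0],0],
    [[0,0,0],0],
    [[0,0,0],0],
    [[0,0,0],0],
    [[0,0,0],0],
    [[0,0,0],0],
  ],
)

```text
time_s: 21.78
tcp_pos: [0.6328, -0.1589, 0.165]
eef_rot: [80.5, 90.0, 86.5]
contact_force: [-0.1, -0.3, 0.4]
gripper_width: 0.0439
```

```bash
python3 look.py w11
python3 - <<'E'
from h import *
im=capture("scene");cv2.imwrite("pics/s11.png",im);c=cv2.resize(im[140:290,170:370],None,fx=3.5,fy=3.5,interpolation=cv2.INTER_CUBIC);cv2.imwrite("pics/s11c.png",c)
ims=[cv2.imread(f"pics/{n}.png") for n in("s2c","s4c","s8c","s11c")]
cv2.imwrite("pics/cmp2.png",np.hstack([cv2.resize(i[340:450,85:160],None,fx=2.6,fy=5) for i in ims]))
E
```

```text
t 21.78 tcp [ 0.6328 -0.1589  0.165 ] jaw 95.98 tilt -1.0 turn units -0.004 shift units [-0.   -0.41 -0.04] F [-0.08 -0.25  0.36] w 0.0439
[ 0.0007 -0.1629  0.165 ]
-0.1 [ 98.6 225.3] crop [124. 369.]
-0.05 [105.3 217.2] crop [145. 343.]
0 [112.4 209.9] crop [168. 320.]
0.05 [119.6 203.4] crop [191. 299.]
```

View pics/w11c.png

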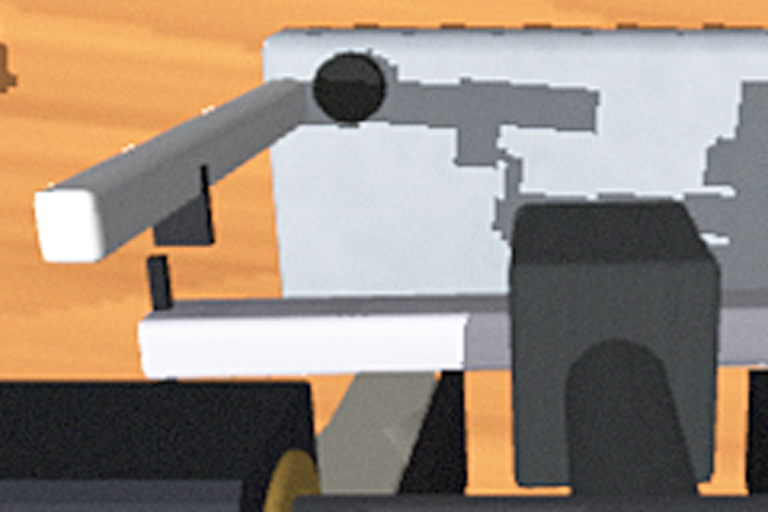

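View pics/cmp2.png

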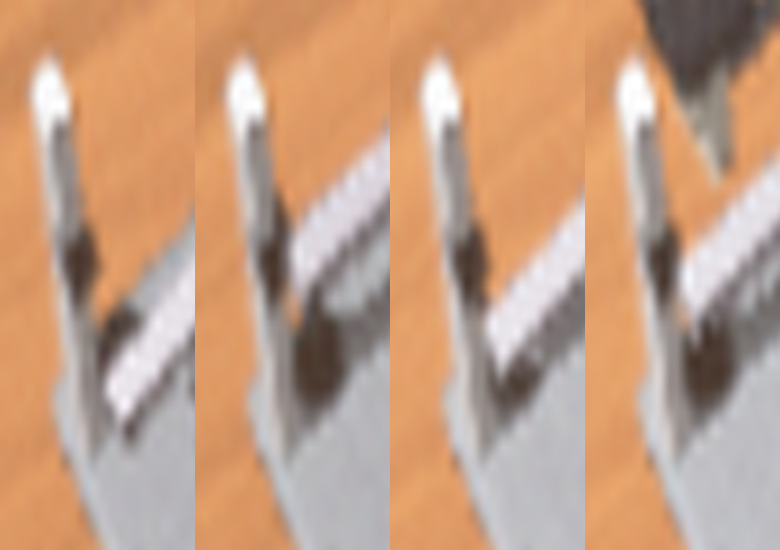

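Untouched, the tip is now at crop (139,346), which is about −0.055 rad, and the scene comparison agrees. The nudge went too far: the post simply follows the finger. The earlier outward push ended with the TCP at y_b = −0.1817 and gave about +0.017, so I'll push outward to −0.1795.

Request:
step_arm(
  steps=[
    [[0,-0.2,0],0],
    [[0,-0.2,0],0],
    [[0,-0.15,0],0],
    [[0,-0.15,0],0],
    [[0,-0.13,0],0],
    [[0,0,0],0],
    [[0,0.3,0],0],
    [[0,0.25,0],0],
    [[0,0,0],0],
    [[0,0,0],0],
    [[0,0,0],0],
    [[0,0,0],0],
    [[0,0,0],0],
    [[0,0,0],0],
    [[0,0,0],0],
    [[0,0,0],0],
    [[0,0,0],0],
    [[0,0,0],0],
    [[0,0,0],0],
    [[0,0,0],0],
  ],
)

```text
time_s: 23.55
tcp_pos: [0.6334, -0.1645, 0.165]
eef_rot: [-83.6, 90.0, -77.6]
contact_force: [0.5, -0.6, -0.1]
gripper_width: 0.0437
```

```bash
python3 look.py w12
python3 - <<'E'
from h import *
im=capture("scene");cv2.imwrite("pics/s12.png",im);c=cv2.resize(im[140:290,170:370],None,fx=3.5,fy=3.5,interpolation=cv2.INTER_CUBIC);cv2.imwrite("pics/s12c.png",c)
ims=[cv2.imread(f"pics/{n}.png") for n in("s2c","s4c","s8c","s12c")]
cv2.imwrite("pics/cmp3.png",np.hstack([cv2.resize(i[340:450,85:160],None,fx=2.6,fy=5) for i in ims]))
E
```

```text
t 23.55 tcp [ 0.6334 -0.1645  0.165 ] jaw 95.98 tilt -1.0 turn units -0.004 shift units [-0.   -0.12 -0.04] F [ 0.45 -0.62 -0.1 ] w 0.0437
[ 0.0007 -0.1685  0.165 ]
-0.1 [108.5 225.3] crop [155. 369.]
-0.05 [114.7 217.2] crop [175. 343.]
0 [121.2 209.9] crop [196. 320.]
0.05 [128.  203.4] crop [217. 299.]
```

View pics/w12c.png

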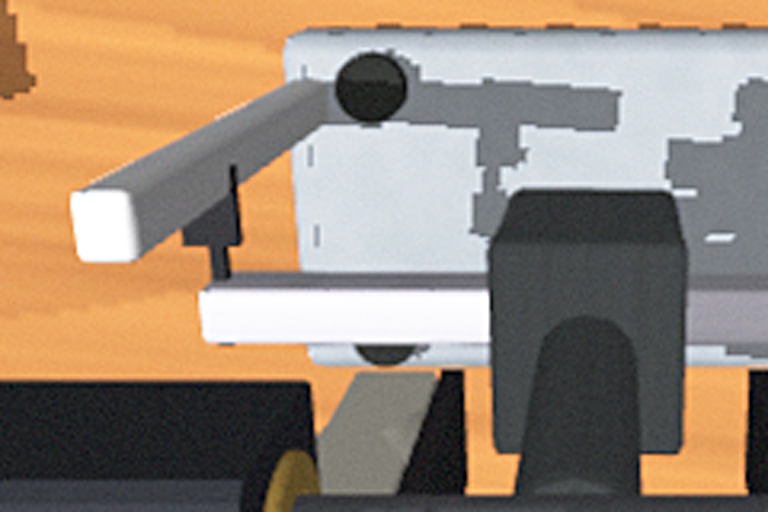

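View pics/cmp3.png

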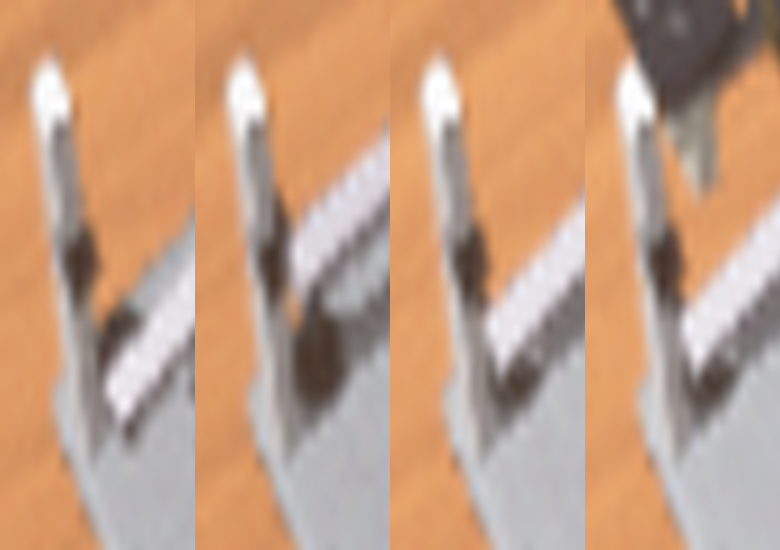

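The tip is at crop (201,313), about +0.012 untouched. I'll put a number on it by interpolating the bright beam strip in the scene view between the two stops.

Run:
```python
from h import *
for x in(128,132,136,140):
  r=[]
  for n in("s2c","s4c","s8c","s11c","s12c"):
    i=cv2.imread(f"pics/{n}.png").astype(float)[340:440,x-2:x+3].mean(1)
    w=np.clip(i.min(1)-190,0,None); r.append((w*np.arange(len(w))).sum()/w.sum())
  r=np.array(r); print(x,r.round(1),"theta",(-.1+.2*(r[2:]-r[1])/(r[0]-r[1])).round(3))
```

```text
128 [77.  49.7 66.9 58.2 67.8] theta [ 0.026 -0.038  0.032]
132 [77.  46.6 63.9 56.  65.4] theta [ 0.014 -0.038  0.023]
136 [73.9 44.9 61.5 55.2 62.9] theta [ 0.014 -0.029  0.024]
140 [71.7 42.1 57.9 49.1 58.7] theta [ 0.007 -0.053  0.012]
```

The estimate is about +0.02, so I want roughly 2 mm inward. The earlier inward reach of −0.1488 gave about −0.05, so I'll go only to −0.156 and look untouched.

Request:
step_arm(
  steps=[
    [[0,0.2,0],0],
    [[0,0.2,0],0],
    [[0,0.12,0],0],
    [[0,0.1,0],0],
    [[0,0,0],0],
    [[0,0,0],0],
    [[0,-0.2,0],0],
    [[0,-0.3,0],0],
    [[0,0,0],0],
    [[0,0,0],0],
    [[0,0,0],0],
    [[0,0,0],0],
    [[0,0,0],0],
    [[0,0,0],0],
    [[0,0,0],0],
    [[0,0,0],0],
    [[0,0,0],0],
    [[0,0,0],0],
    [[0,0,0],0],
  ],
)

```text
time_s: 25.23
tcp_pos: [0.6332, -0.1621, 0.165]
eef_rot: [-6.5, 90.0, -0.5]
contact_force: [0.1, -0.1, -0.8]
gripper_width: 0.0437
```

```bash
cat > th.py <<'E'
from h import *
import sys
im=capture("scene");n=sys.argv[1];cv2.imwrite(f"pics/{n}c.png",cv2.resize(im[140:290,170:370],None,fx=3.5,fy=3.5,interpolation=cv2.INTER_CUBIC))
for x in(132,136,140):
  r=[]
  for k in("s2c","s4c",n+"c"):
    i=cv2.imread(f"pics/{k}.png").astype(float)[340:440,x-2:x+3].mean(1)
    w=np.clip(i.min(1)-190,0,None); r.append((w*np.arange(len(w))).sum()/w.sum())
  print(x,np.round(-.1+.2*(r[2]-r[1])/(r[0]-r[1]),3))
E
python3 look.py w13; python3 th.py s13
```

```text
t 25.23 tcp [ 0.6332 -0.1621  0.165 ] jaw 95.98 tilt -1.0 turn units -0.003 shift units [-0.   -0.25 -0.04] F [ 0.11 -0.15 -0.78] w 0.0437
[ 0.0007 -0.1661  0.165 ]
-0.1 [104.2 225.3] crop [142. 369.]
-0.05 [110.6 217.1] crop [162. 343.]
0 [117.4 209.8] crop [184. 319.]
0.05 [124.3 203.3] crop [206. 299.]
132 -0.009
136 -0.004
140 -0.022
```

View pics/w13c.png

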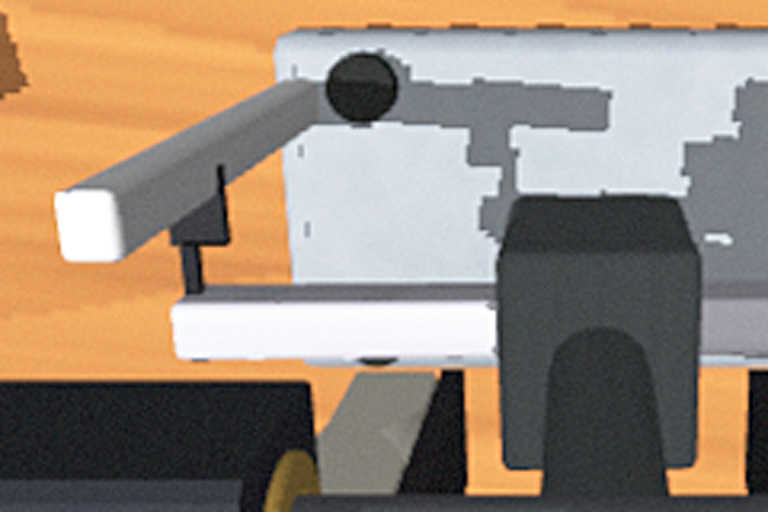

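The tip is at crop (173,328), about −0.02 in the wrist view and −0.012 in the scene. The previous setting was about +0.016, so the target lies between them. I'll push outward to −0.1777.

Request:
step_arm(
  steps=[
    [[0,-0.2,0],0],
    [[0,-0.13,0],0],
    [[0,-0.13,0],0],
    [[0,-0.12,0],0],
    [[0,0,0],0],
    [[0,0.3,0],0],
    [[0,0.25,0],0],
    [[0,0,0],0],
    [[0,0,0],0],
    [[0,0,0],0],
    [[0,0,0],0],
    [[0,0,0],0],
    [[0,0,0],0],
    [[0,0,0],0],
    [[0,0,0],0],
    [[0,0,0],0],
    [[0,0,0],0],
    [[0,0,0],0],
    [[0,0,0],0],
  ],
)

```text
time_s: 26.92
tcp_pos: [0.6332, -0.1627, 0.1649]
eef_rot: [179.9, 90.0, -174.1]
contact_force: [0.4, 0.2, -0.3]
gripper_width: 0.0441
```

```bash
python3 look.py w14; python3 th.py s14
```

```text
t 26.92 tcp [ 0.6332 -0.1627  0.1649] jaw 95.98 tilt -1.0 turn units -0.003 shift units [-0.   -0.22 -0.03] F [ 0.42  0.19 -0.31] w 0.0441
[ 0.0007 -0.1667  0.1649]
-0.1 [105.4 225.3] crop [145. 369.]
-0.05 [111.7 217.2] crop [165. 343.]
0 [118.4 209.9] crop [187. 320.]
0.05 [125.3 203.4] crop [209. 299.]
132 -0.011
136 -0.006
140 -0.018
```

View pics/w14c.png

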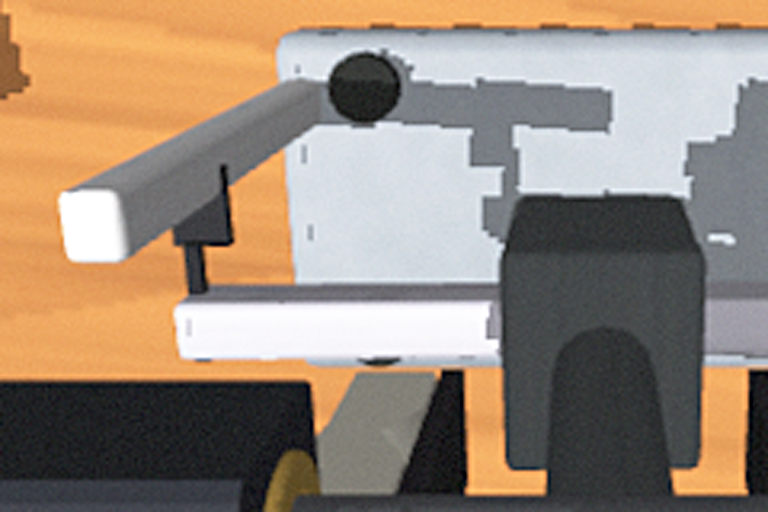

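There's no change: the post only leaned elastically. I'll push about 1.3 mm farther, to −0.179.

Request:
step_arm(
  steps=[
    [[0,-0.2,0],0],
    [[0,-0.14,0],0],
    [[0,-0.14,0],0],
    [[0,-0.14,0],0],
    [[0,0,0],0],
    [[0,0.3,0],0],
    [[0,0.25,0],0],
    [[0,0,0],0],
    [[0,0,0],0],
    [[0,0,0],0],
    [[0,0,0],0],
    [[0,0,0],0],
    [[0,0,0],0],
    [[0,0,0],0],
    [[0,0,0],0],
    [[0,0,0],0],
    [[0,0,0],0],
    [[0,0,0],0],
    [[0,0,0],0],
  ],
)

```text
time_s: 28.6
tcp_pos: [0.6334, -0.1641, 0.1649]
eef_rot: [162.5, 90.0, 168.5]
contact_force: [-0.3, -0.2, -0.9]
gripper_width: 0.044
```

```bash
python3 look.py w15; python3 th.py s15
```

```text
t 28.6 tcp [ 0.6334 -0.1641  0.1649] jaw 95.98 tilt -1.0 turn units -0.004 shift units [-0.   -0.15 -0.04] F [-0.34 -0.16 -0.87] w 0.044
[ 0.0007 -0.1681  0.1649]
-0.1 [107.8 225.3] crop [153. 369.]
-0.05 [114.  217.2] crop [173. 343.]
0 [120.6 209.9] crop [194. 320.]
0.05 [127.4 203.4] crop [216. 299.]
132 -0.007
136 0.013
140 -0.005
```

View pics/w15c.png

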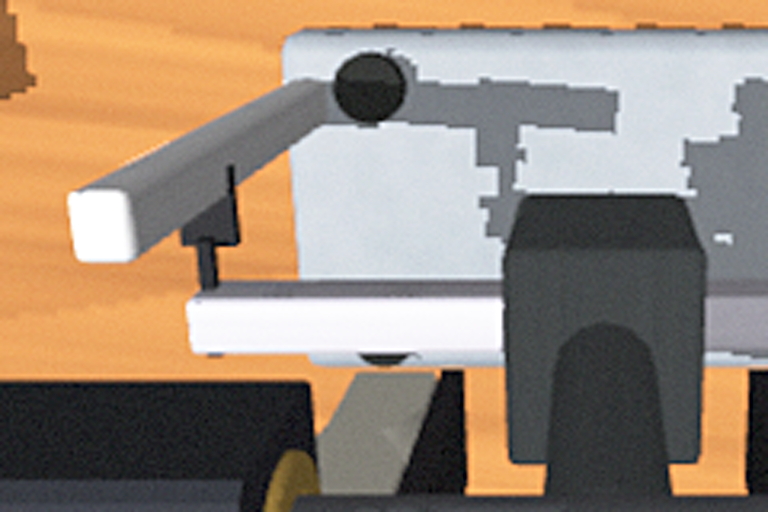

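The tip is at crop (188,323), so θ ≈ −0.01 in the wrist view and ≈ 0.000 in the scene: nicely central. The post is centred between the jaws, so I'll withdraw upward and do the final check.

Request:
step_arm(
  steps=[
    [[-0.3,0,0],0],
    [[-0.6,0,0],0],
    [[-0.8,0,0],0],
    [[-1,0,0],0],
    [[-1,0,0],0],
    [[-1,0,0],0],
    [[-1,0,0],0],
    [[-0.5,0,0],0],
    [[0,0,0],0],
    [[0,0,0],0],
    [[0,0,0],0],
    [[0,0,0],0],
    [[0,0,0],0],
    [[0,0,0],0],
    [[0,0,0],0],
    [[0,0,0],0],
    [[0,0,0],0],
    [[0,0,0],0],
    [[0,0,0],0],
    [[0,0,0],0],
  ],
)

```text
time_s: 30.37
tcp_pos: [0.6334, -0.1641, 0.289]
eef_rot: [-7.2, 90.0, -1.2]
contact_force: [0.1, 0.4, 0.0]
gripper_width: 0.0437
```

```bash
python3 look.py w16; python3 th.py s16
```

```text
t 30.37 tcp [ 0.6334 -0.1641  0.289 ] jaw 95.98 tilt -1.0 turn units -0.003 shift units [ 6.2  -0.15 -0.04] F [0.07 0.41 0.04] w 0.0437
[ 0.0007 -0.1681  0.289 ]
-0.1 [161.4 171.9] crop [325. 198.]
-0.05 [163.4 168.7] crop [331. 188.]
0 [165.8 165.7] crop [339. 178.]
0.05 [168.8 162.9] crop [348. 169.]
132 -0.009
136 -0.005
140 -0.012
```

View pics/w16c.png

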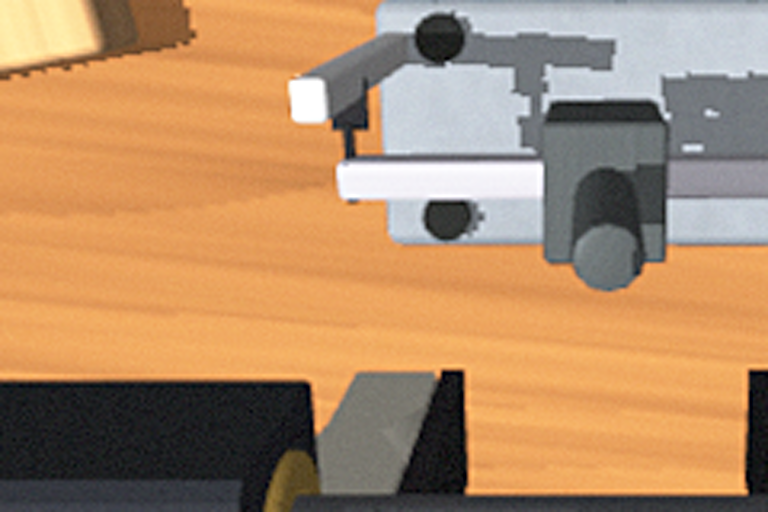

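View pics/s16c.png

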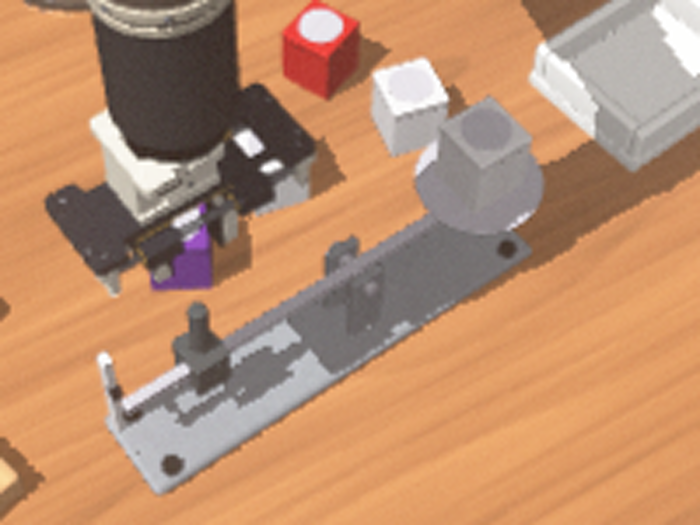

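The tip is at crop (337,180), against a level prediction of (339,178), so θ ≈ −0.01. The scene gives −0.005 to −0.012. The tin is upright on the pan, the arm is clear, and the bystanders are in place. Handing in.

```bash
python3 -c "
from plant import *
print(close_job())"
```

```text
the job is handed in; nothing more can be done
None
```

The heavy tin is on the pan and the beam rests level within the 0.03 rad limit; I handed the job in at about 30 s of the 72 s allowed. No verdict was reported.

- **Finding the heavy tin:** I lifted the white tin nearest the reagent bottle and read 4.95 N (about 0.50 kg). That is far above the 2.4–2.9 N of a light tin, so I did not weigh or touch the other two. I also left the red and purple look-alikes alone.
- **Placing it:** I lowered the tin onto the pan and let go. Pictures then showed it upright with the beam down on the pan side.
- **Levelling:** I straddled the counterweight post with the fingers and pushed it outward. The first setting read about +0.015 to +0.02 rad, which was inside the limit but close to it, so I trimmed it.
    - The first trim overshot to about −0.05 rad.
    - Two later pushes brought it close to level. One in between changed nothing, because the post only leaned.
- **Last checks:** With the arm clear, the wrist view put the tilt at about −0.01 rad and the scene view at −0.005 to −0.012 rad. The two views had differed by up to about 0.01 rad along the way. The last scene view showed the tin upright on the pan. One light tin was in full view on the bench; the gripper mostly hid the other, which was last clearly seen standing in earlier pictures.

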